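Rinsed mixing cup upside down onto the drying post

ROBOT

A 6-joint arm with a two-finger parallel gripper is mounted at the origin on the work surface. World frame = base frame: x ahead of the robot, y to its left, z up, the work surface at z = 0. Lengths are in mm, angles in rad, forces in N, time in s.
With the tool pointing down it reaches from about 350 to 975 mm from the base axis. Payload 7.1 kg.
Tool frame: the origin (TCP) lies midway between the tips of the shut fingers; the grasp point (between the pads) lies 19 mm behind it (ctrl.grip_point_offset is the distance from the TCP to the grasp point, in mm); z points along the fingers, y is the line along which they close (so a half turn about z gives the same grasp; the last joint's range is limited). The gripper opens to 88 mm and grips with 3 to 60 N. Pads are 20 mm wide; open, the fingers measure 115 mm over their backs; the gripper's body (75 mm by 178 mm) begins 61 mm behind the grasp point.
Start: joints at [-1.319, 0.423, 1.63, -0, 1.089, -0.019], TCP at [167.208, -602.201, 222.675] pointing down, gripper open.
Joint ranges: [-3, 3], [-0.9, 2.11], [0.09, 2.58], [-1.31, 4.45], [0.11, 2.69], [-2.54, 2.54]. Speed limits (rad/s): [2.39, 2.39, 3.01, 3.14, 3.14, 3.14].

INTERFACE

Orientations are given as a rotation vector (axis times angle).
In Python, from workcell import get_obs, optics, close_job, spotter, ctrl gives the robot as it stands. The module is installed in compiled form; this text tells all that it offers.
- The arm moves only by the tool move_arm, never from a script. Its argument "rows" is a list of rows, each a list of 5 numbers: the shift along the tool's x, y, z in cm, then the turn about the tool's z in degrees, then the opening in per cent of the stroke, from 0 (shut) to 100 (fully open). A call has 1 to 10 rows; each row shifts and turns the commanded pose from where the row before left it, along the tool's axes as they then stand; what a row does not reach is not made up. A row lasts 1/8 s, in which the tool goes at most 62.5 mm and 10.7 degrees, less where a joint would pass 70% of its speed; a pose out of reach is approached as far as the arm can. A call with a gripper value outside its range is refused whole. The fingers move at their own pace and stop on an object; the grip force is fixed at half the most. Time passes only in rows, so rows that do not move let the fingers close. It gives the time, the measured TCP pose, the force, the opening and the grip force at its end, in the units of the state.
- get_obs(): the state, without advancing time (a new reading comes with each control period).
- optics.get_image(name): name is "scene" or "top"; returns the picture (420x560x3 uint8, blue, green, red); there is no depth.
- optics.calibration(name): a dict with "camera_matrix" (3x3 intrinsics, pixels), "xyz" and "orientation" of the camera in the world. Camera axes: x right, y down, z forward; pixel columns grow to the right and rows downward; lengths in mm; the calibration is good to about 2 mm. A picture is of the moment at which its call begins. calibration takes no time and is no camera call.
- close_job(): hands the job in; it is judged then, once.
Trained networks look in the newest picture that a camera, given by its name, has taken for a name from the list of things; names that differ only in an ending like _2 or _b are one class to them, and where a whole thing is asked for, a point or a joint stands for the part that bears it (a point fixed in the world has none). Each returns a list of dicts, best first, with "conf" (0 to 1); they miss things now and then, are a little off and sometimes report something else, mostly with a low value. They report only what shows in the picture. A call takes as long as a camera call.
- spotter.find_in(camera, label): "point" ([column, row] in pixels, amid what is visible of it).
- spotter.regions_of(camera, label): "region" (420x560 bool, what is visible of it) and "point" ([column, row] in pixels, amid what is visible of it).
The state is a dict: "t": time; "qpos": joint angles; "qvel": joint speeds; "joint_torque": joint torques, N m; "ee_pos": TCP position; "orientation": TCP orientation; "ft_force": force on the tool from outside, world axes, zero at the start; "moment": the same for the moment, N m; "width": finger opening in mm; "grasp_force": force on a finger pad.
Only numpy, scipy, OpenCV 4.12 (cv2) and the standard library are available. Lean on these libraries where they do the work, as an engineer would, in place of code of your own. Each camera call takes 0.05 s, during which the arm holds its last target. There are 200 camera calls.

TASK

Take the rinsed blue mixing cup out of its cradle and put it upside down, mouth first, over the post of the empty drying stand; then press down on the cup so that its rim pushes the stiff orange collar all the way down to its stop. Press firmly but do not ram it, let the cup stand there on the collar, and leave the white cup and the other things on the bench alone.

Things in the scene. Friction and masses are not known exactly. Their poses are not given: they have to be found in the camera images.
- cup: blue plastic tumbler, white band round its closed end, 130 mm long, 58 mm outside, 50 mm inside diameter, closed end 5 mm thick, 0.12 kg. Origin in the middle of its axis; x axis along the cup towards the open mouth. Starts lying level in the cradle, mouth away from the robot, axis 60 mm above the table. It is gripped across its diameter, best near the closed end
- cradle: fixed grey cradle, base 150 x 70 x 12 mm, with two narrow V supports (12 mm thick, 56 mm behind and 42 mm ahead of its origin, about 60 mm wide, reaching up to about 20 mm below the cup's axis). Origin under the centre of its base, x axis along the lying cup towards its mouth
- stand: the empty drying stand, fixed: black round foot, 104 mm diameter, hub 34 mm high. Origin on the table on the post's vertical axis. Steel post, 40 mm diameter, with a 72 mm flange at its lower end, clamped at a height that varies and is not reported: flange top 40 to 65 mm, post tip 140 to 165 mm above the table. The tip tapers over its last 26 mm to a rounded end of 20 mm diameter
- collar (a joint): how far (m) the orange collar is pushed down the post: 0 to 0.005 at the start, 0.022 at its stop on the flange. A disc, 76 mm diameter, 10 mm thick; its flat top, on which the cup's rim stands, is 32 mm above the flange top at 0 and 10 mm above it at the stop. Stiff: about 8 N moves it, the cup's weight does not
- full_stand: the other drying stand, fixed, of the same kind, occupied by the white cup. Origin on the table on its post's axis
- white_cup: white cup of the same size, standing mouth down on the other stand, its top 180 mm above the table. Origin in the middle of its axis. Leave it alone
- paint_can: closed paint can, 84 mm diameter, 100 mm tall, standing at the far side; origin under its base. Leave it alone
- jar: glass jar with red lid, 72 mm diameter, 110 mm tall, at the far side; origin under its base. Leave it alone
- tape: full yellow roll of tape with a cardboard-brown centre, lying flat at the left, 100 mm diameter, 45 mm tall; origin under its centre. Leave it alone
- brush: flat brush lying at the right, about 200 mm long; origin under its middle. Leave it alone

How it is judged (in metres and radians):
On the way:
1. the cup is mouth down over the post of the empty stand while the collar is still up (joint below 0.012) (angle between cup's own x axis and vertical above 2.9 rad and horizontal distance between cup and stand below 0.02 m and height (world z) of cup below 0.195 m and value of joint collar below 0.012 m), for 0.05 s.
At the end, for the whole second after the job is handed in: the blue cup stands mouth down and upright (within 4.5 degrees) over the post of the empty stand, within 9 mm of its axis, its middle 105 to 145 mm above the table, at rest, with the collar pushed down to within 2.5 mm of its stop (angle between cup's own x axis and vertical above 3.06 rad and horizontal distance between cup and stand below 0.009 m and height (world z) of cup between 0.105 and 0.145 m and value of joint collar above 0.0195 m and linear speed of cup below 0.02 m/s); the robot touches nothing.
It fails at once if the cup is rammed onto the stand with more than 100 N (contact force between cup and stand above 100 N).
It fails at once if the white cup is moved by more than 12 mm (distance of white_cup from where it was at the start of the episode above 0.012 m).
It fails at once if the paint can, jar, tape or brush is moved by more than 25 mm (distance of any of paint_can, jar, tape, brush from where it was at the start of the episode above 0.025 m).
It also fails if it takes over 56 s, if anything falls off the work surface, if the arm or the gripper's body presses on something with over 40 N, if the wrist force passes 120 N, or if a joint passes its speed limit or range.

## Working session

There is one attempt and no reset: what is moved stays moved. The work goes in short steps, Python scripts to look and compute and a tool call to move; the robot and the scene stay as the last step left them, time stands still between calls to the robot, and variables do not carry over. Pictures are saved under pics/ and viewed, at most 10 in all, crops included, and the job is handed in when it is done.

Besides the shell and the picture viewer there is one more tool, called after ">>>" by a JSON object that holds its "name" and its "arguments", one argument or row to a line. move_arm: Moves the arm, as the interface text tells. Its arguments: {"type":"object","properties":{"rows":{"type":"array","items":{"type":"array","items":{"type":"number"}}}},"required":["rows"]}

```bash
mkdir -p pics; ls; cat > h.py <<'E'
import numpy as np,cv2
from scipy.spatial.transform import Rotation as R
from workcell import get_obs, optics, close_job, spotter, ctrl
def cal(n):
    c=optics.calibration(n);K=np.array(c["camera_matrix"]);o=np.array(c["orientation"],float)
    return K,np.array(c["xyz"],float),R.from_rotvec(o).as_matrix() if o.size==3 else o
def ray(n,p):
    K,t,M=cal(n);d=M@np.linalg.solve(K,[p[0],p[1],1.]);return t,d
def onz(n,p,z):
    t,d=ray(n,p);return t+d*(z-t[2])/d[2]
def proj(n,X):
    K,t,M=cal(n);c=(np.atleast_2d(X)-t)@M;q=c@K.T;return q[:,:2]/q[:,2:]
E
python3 - <<'E'
from h import *
ims=[optics.get_image(n) for n in("scene","top")]
for n,i in zip(("scene","top"),ims):
    cv2.imwrite(f"pics/{n}0.png",i);print(n,cal(n))
for n in("scene","top"):
  for l in("cup","cradle","stand","collar","white_cup"):
    for d in spotter.find_in(n,l)[:3]:print(n,l,np.round(d["point"],1),round(d["conf"],2))
o=get_obs();print({k:np.round(v,3) for k,v in o.items()})
E
```

```text
pics
scene (array([[394.06974973,   0.        , 275.0553258 ],
       [  0.        , 394.06974973, 204.45811551],
       [  0.        ,   0.        ,   1.        ]]), array([1468.77694158,  193.63107359,  917.52809486]), array([[-0.23405092,  0.66655027, -0.70776473],
       [ 0.97216243,  0.16866861, -0.16263795],
       [ 0.01097133, -0.72612784, -0.68747217]]))
top (array([[490.40299699,   0.        , 275.80045941],
       [  0.        , 490.40299699, 196.66484662],
       [  0.        ,   0.        ,   1.        ]]), array([ 3.45116782e+02, -4.31907134e-01,  1.69987736e+03]), array([[ 0.01987027, -0.98505527,  0.17108856],
       [-0.99977786, -0.02077982, -0.00352691],
       [ 0.00702939, -0.17098047, -0.98524934]]))
scene cup [358.1 215.1] 0.77
scene cup [417.2 216.6] 0.38
scene cradle [353.7 238.7] 0.81
scene stand [280.  213.5] 0.78
scene stand [357.3 239.6] 0.35
scene collar [277.7 205.4] 0.65
scene white_cup [201.6 173. ] 0.82
top cup [197.3 210.7] 0.96
top cradle [207.3 230.4] 0.51
top stand [268.1 212.2] 0.63
top collar [269.3 210.8] 0.51
top collar [263.1 214.2] 0.5
top white_cup [350.3 216. ] 0.87
{'t': np.float64(0.6), 'qpos': array([-1.319,  0.423,  1.63 ,  0.   ,  1.089, -0.019]), 'qvel': array([ 0.001, -0.002, -0.001, -0.001, -0.   , -0.   ]), 'joint_torque': array([ 0.0000e+00, -5.4430e+01, -2.7393e+01,  6.4000e-02,  1.7000e-02,
       -0.0000e+00]), 'ee_pos': array([ 167.215, -602.212,  222.67 ]), 'orientation': array([3.113, 0.424, 0.   ]), 'ft_force': array([ 0.837, -0.201,  1.256]), 'moment': array([ 0.024,  0.019, -0.048]), 'grasp_force': np.float64(0.0), 'width': np.float64(87.723)}
```

View pics/scene0.png

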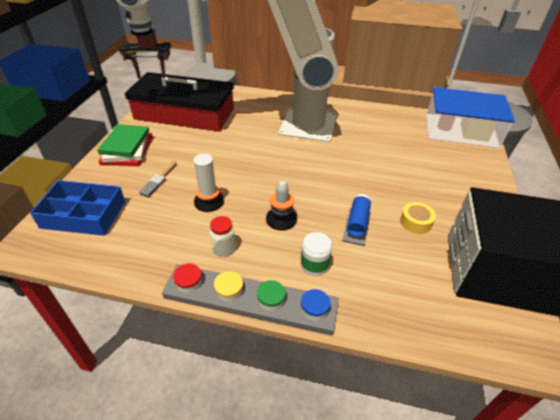

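View pics/top0.png

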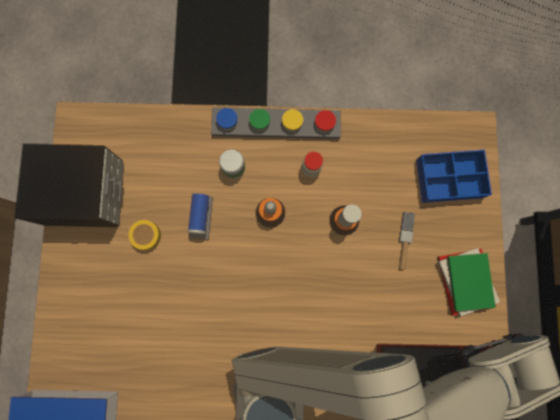

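The scene view shows the blue cup in its cradle at about (358,215) and the empty stand at (280,208) with its orange collar. The white cup is at (205,175). In the top view the cup is at (198,214) with its mouth pointing up in the image (away from the robot), and the empty stand is at (269,211).

The tool can only turn about its own z axis. I'll grip near the closed end and let the cup swing mouth-down.

```bash
cat > m.py <<'E'
from h import *
from scipy.optimize import least_squares
def hull(m):
    c,_=cv2.findContours(m.astype(np.uint8),cv2.RETR_EXTERNAL,cv2.CHAIN_APPROX_NONE)
    return cv2.convexHull(np.vstack(c).astype(np.float32))[:,0]
def hsv(n,lo,hi,cen,r):
    h=cv2.cvtColor(optics.get_image(n),cv2.COLOR_BGR2HSV);m=cv2.inRange(h,lo,hi)>0
    y,x=np.mgrid[:420,:560];return m&(np.hypot(x-cen[0],y-cen[1])<r)
a=np.linspace(0,2*np.pi,60);C=np.c_[np.cos(a),np.sin(a)]
# extents of hull in 16 directions, half-pixel border allowed for
D=np.c_[np.cos(a),np.sin(a)][:-1:3]
def ext(P,b=0):return (P@D.T).max(0)+b
E
cat > m1.py <<'E'
from m import *
H={}
for n,c in(("scene",(281,203)),("top",(269,211))):
    H[n]=hull(hsv(n,(5,150,90),(20,255,255),c,22))
    print(n,H[n].min(0),H[n].max(0))
def disc(p):return np.vstack([np.c_[p[:2]+38*C,np.full(60,p[2]-z)] for z in(0,10)])
def f(p):return np.r_[tuple(ext(proj(n,disc(p)))-ext(H[n],.5) for n in H)]
s=least_squares(f,[500,0,85],loss="soft_l1",x_scale=10);print("collar top",s.x.round(1),np.abs(s.fun).mean())
# cup
def cup(p,L=65):
    u=np.array([np.cos(p[2]),np.sin(p[2]),0]);v=np.array([-u[1],u[0],0])
    return np.vstack([np.r_[p[:2],60]+s*u+29*(C[:,:1]*v+C[:,1:]*[0,0,1]) for s in(-L,L)])
def front(p):return cup(p)
G={}
for n in("scene","top"):
    r=[d for d in spotter.regions_of(n,"cup")][:2]
    for d in r:print(n,"cup",np.round(d["point"],1),d["conf"],d["region"].sum())
    G[n]=hull(r[0]["region"])
for k in(("scene","top"),("top",)):
    s=least_squares(lambda p:np.r_[tuple(ext(proj(n,cup(p)))-ext(G[n],.5) for n in k)],[500,150,0.],loss="soft_l1",x_scale=[10,10,.1]);print("cup",k,s.x.round(3),np.abs(s.fun).mean())
E
python3 m1.py
```

```text
scene [270. 193.] [294. 209.]
top [258. 197.] [282. 220.]
collar top [584.8  11.8  87.7] 0.6078345804640104
scene cup [358.8 216.8] 0.79 764
top cup [196.5 210.1] 0.91 701
top cup [311.8 162.1] 0.21 437
cup ('scene', 'top') [ 5.66809e+02  2.54312e+02 -6.20000e-02] 0.4436798479774164
cup ('top',) [ 5.68368e+02  2.54869e+02 -7.80000e-02] 0.4373789046957676
```

>>> {"name": "move_arm", "arguments": {
  "rows": [
    [0,0,0,9.6,100],
    [0,0,0,9.6,100],
    [1.5,-4.4,0,0,100],
    [1.5,-4.4,0,0,100],
    [1.5,-4.4,0,0,100],
    [1.5,-4.4,0,0,100],
    [1.5,-4.4,0,0,100],
    [1.5,-4.4,0,0,100],
    [1.5,-4.4,0,0,100],
    [1.5,-4.4,0,0,100]
  ]
}}

```text
t: 2.05
ee_pos: [310.1, -257.4, 222.9]
orientation: [3.139, -0.102, 0.001]
ft_force: [-0.3, -0.4, 0.7]
width: 87.6
grasp_force: 0.0
```

>>> {"name": "move_arm", "arguments": {
  "rows": [
    [1.5,-4.4,0,0,100],
    [1.5,-4.4,0,0,100],
    [1.5,-4.4,0,0,100],
    [1.5,-4.4,0,0,100],
    [1.5,-4.4,0,0,100],
    [1.5,-4.4,0,0,100],
    [1.5,-4.4,0,0,100],
    [1.5,-4.4,0,0,100],
    [1.5,-4.4,0,0,100],
    [1.5,-4.4,0,0,100]
  ]
}}

```text
t: 3.3
ee_pos: [488.0, 172.4, 222.8]
orientation: [-3.14, 0.101, -0.001]
ft_force: [0.0, 0.3, 0.2]
width: 87.9
grasp_force: 0.0
```

```bash
cat >> h.py <<'E'
def to(X,yaw=None):
    "shift in cm along tool axes from the measured pose to TCP X"
    o=get_obs();M=R.from_rotvec(o["orientation"]).as_matrix()
    print("t",round(float(o["t"]),2),"pos",np.round(o["ee_pos"],1),"yaw",round(np.arctan2(M[1,0],M[0,0]),4),"z",M[:,2].round(3),"w",round(float(o["width"]),1),"grip",round(float(o["grasp_force"]),1),"F",np.round(o["ft_force"],1))
    print("shift cm",(M.T@(np.array(X)-o["ee_pos"])/10).round(2))
E
python3 - <<'E'
from h import *
to([525,257,43])
cv2.imwrite("pics/top1.png",cv2.resize(optics.get_image("top")[150:290,120:306],None,fx=4,fy=4,interpolation=2))
E
python3 m1.py
```

```text
t 3.3 pos [488.  172.4 222.8] yaw -0.064 z [ 0.  0. -1.] w 87.9 grip 0.0 F [0.  0.3 0.2]
shift cm [ 3.14 -8.68 17.99]
scene [270. 193.] [294. 209.]
top [258. 197.] [282. 220.]
collar top [584.9  11.5  87.4] 0.5818580098844677
scene cup [361.4 215.8] 0.7 753
top cup [195.2 196.6] 0.41 110
cup ('scene', 'top') [ 5.67687e+02  2.54748e+02 -5.20000e-02] 5.627656624231728
cup ('top',) [5.94331e+02 2.48264e+02 2.52000e-01] 10.770260919223933
```

View pics/top1.png

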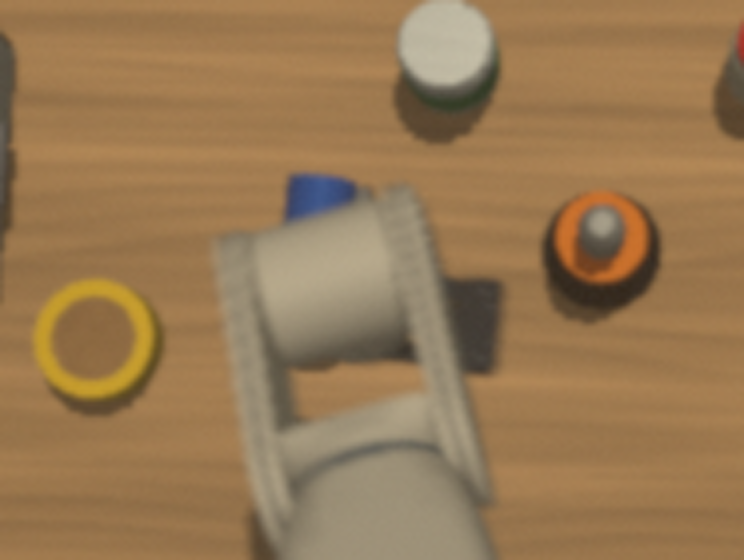

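The crop shows the arm covering most of the cup, with the mouth end visible at crop (320,195). The empty stand is clear at crop (602,240), and nothing has moved. I'll go over the cup, down, and close.

>>> {"name": "move_arm", "arguments": {
  "rows": [
    [1.55,-4.35,0,0,100],
    [1.55,-4.35,0,0,100],
    [0,0,5,0,100],
    [0,0,4,0,100],
    [0,0,3,0,100],
    [0,0,2,0,100],
    [0,0,0,0,100]
  ]
}}

```text
t: 4.42
ee_pos: [522.8, 253.7, 81.5]
orientation: [3.138, -0.103, -0.005]
ft_force: [0.1, 0.2, 0.8]
width: 88.0
grasp_force: 0.0
```

```bash
python3 - <<'E'
from h import *
to([525,257,43])
cv2.imwrite("pics/s1.png",cv2.resize(optics.get_image("scene")[120:260,270:456],None,fx=4,fy=4,interpolation=2))
E
```

```text
t 4.42 pos [522.8 253.7  81.5] yaw -0.0658 z [-0.003 -0.002 -1.   ] w 88.0 grip 0.0 F [0.1 0.2 0.8]
shift cm [ 0.21 -0.35  3.85]
```

View pics/s1.png

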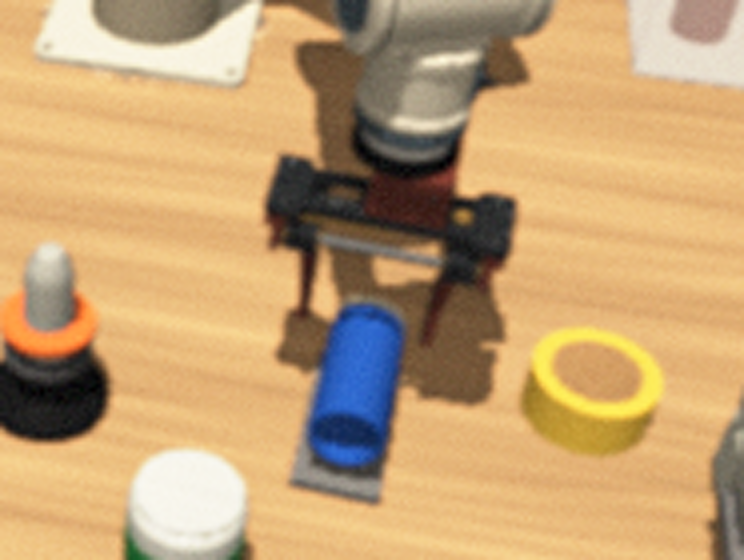

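The fingers straddle the cup's closed end (crop ~ (305,300) and (435,330)), centred on the cup at (365,330). I'll correct the small offset, descend and grip.

>>> {"name": "move_arm", "arguments": {
  "rows": [
    [0.2,-0.35,1,0,100],
    [0,0,1.4,0,100],
    [0,0,1.4,0,100],
    [0,0,0,0,100],
    [0,0,0,0,0],
    [0,0,0,0,0],
    [0,0,0,0,0],
    [0,0,0,0,0],
    [0,0,0,0,0]
  ]
}}

```text
t: 5.6
ee_pos: [526.1, 257.8, 45.1]
orientation: [3.138, -0.1, -0.001]
ft_force: [-0.6, -6.8, 4.1]
width: 58.3
grasp_force: 30.0
```

```bash
python3 - <<'E'
from h import *
to([525,257,43])
E
```

```text
t 5.6 pos [526.1 257.8  45.1] yaw -0.0636 z [-0.001 -0.002 -1.   ] w 58.3 grip 30.0 F [-0.6 -6.8  4.1]
shift cm [-0.11  0.08  0.21]
```

>>> {"name": "move_arm", "arguments": {
  "rows": [
    [0,0,-1,0,0],
    [0,0,-2,0,0],
    [0,0,-3,0,0],
    [0,0,-3,0,0],
    [0,0,-3,0,0],
    [0,0,-3,0,0],
    [0,0,-3,0,0],
    [0,0,-3,0,0],
    [0,0,-2,0,0],
    [0,0,-1,0,0]
  ]
}}

```text
t: 6.85
ee_pos: [526.6, 259.4, 287.3]
orientation: [-3.138, 0.101, -0.005]
ft_force: [-0.7, 0.2, -0.4]
width: 58.1
grasp_force: 30.0
```

```bash
python3 - <<'E'
from h import *
to([525,257,290])
cv2.imwrite("pics/s2.png",cv2.resize(optics.get_image("scene")[80:260,250:456],None,fx=3.3,fy=3.3,interpolation=2))
E
```

```text
t 6.85 pos [526.6 259.4 287.3] yaw -0.0641 z [ 0.003  0.002 -1.   ] w 58.1 grip 30.0 F [-0.7  0.2 -0.4]
shift cm [-0.15  0.25 -0.27]
```

View pics/s2.png

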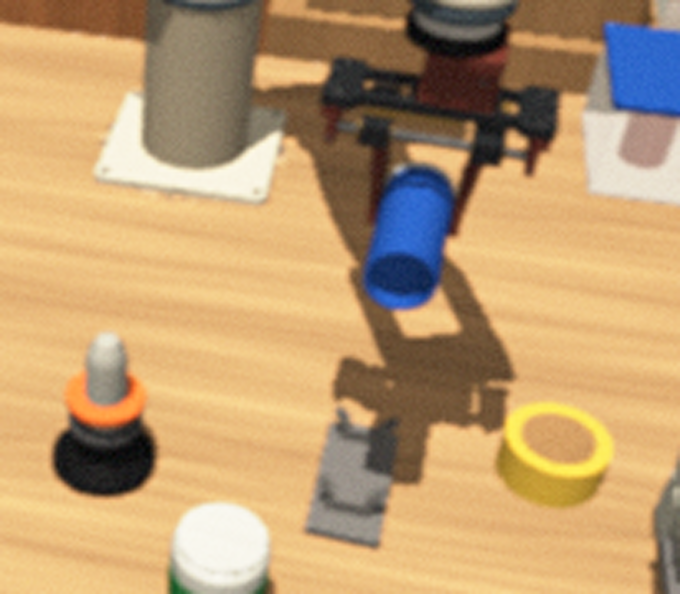

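The cup is out of the cradle, held near its closed end (crop ~(410,235)). Its mouth is still towards the camera, so it hasn't swung down yet. I'll wait briefly and measure its pitch.

>>> {"name": "move_arm", "arguments": {
  "rows": [
    [0,0,0,0,0],
    [0,0,0,0,0],
    [0,0,0,0,0],
    [0,0,0,0,0]
  ]
}}

```text
t: 7.4
ee_pos: [526.1, 258.9, 284.2]
orientation: [3.14, -0.101, -0.001]
ft_force: [0.5, 0.0, -0.0]
width: 58.3
grasp_force: 30.0
```

```bash
cat > pitch.py <<'E'
from m import *
# cup held at grasp point; fit pitch (down positive) and distance g of grip from cup middle; scene camera
def cupm(g,pi,dz=0):
    o=get_obs();M=R.from_rotvec(o["orientation"]).as_matrix()
    P=np.array(o["ee_pos"])-M[:,2]*ctrl.grip_point_offset
    u=np.cos(pi)*M[:,0]+np.sin(pi)*M[:,2];v=M[:,1];w=np.cross(u,v)
    P=P+w*dz
    return np.vstack([P+s*u+29*(C[:,:1]*v+C[:,1:]*w) for s in(g-65,g+65)]),P+g*u,u
def fit(p0=.3):
    h=cv2.cvtColor(optics.get_image("scene"),cv2.COLOR_BGR2HSV)
    q=proj("scene",cupm(42,p0)[0]);c=q.mean(0)
    y,x=np.mgrid[:420,:560];m=(cv2.inRange(h,(100,120,25),(130,255,255))>0)&(np.hypot(x-c[0],y-c[1])<48)
    n,l,st,_=cv2.connectedComponentsWithStats(m.astype(np.uint8));m=l==1+st[1:,4].argmax()
    G=hull(m)
    r=spotter.regions_of("scene","cup")
    if r:G2=hull(r[0]["region"]);print("net",r[0]["conf"],r[0]["region"].sum(),r[0]["point"],"col",m.sum())
    for nm,g_,H in(("colour",41,G),("net",41,G2 if r else G)):
        # near mouth end silhouettes only: white band may be missing from colour
        for s0 in(.1,.8,1.4):
            s=least_squares(lambda p:ext(proj("scene",cupm(p[0],p[1])[0]))-ext(H,.5),[41,s0],loss="soft_l1",x_scale=[10,.1])
            print(nm,s.x.round(3),s.cost.round(2),"mid",cupm(*s.x)[1].round(1))
fit()
E
python3 pitch.py
```

```text
net 0.69 934 [376.2, 154.9] col 835
colour [59.257 -0.116] 6.11 mid [585.  255.2 309.9]
colour [56.199  1.913] 4.96 mid [507.4 260.2 250.1]
colour [56.199  1.913] 4.96 mid [507.4 260.2 250.1]
net [4.4078e+01 8.0000e-03] 1.16 mid [570.2 256.1 302.7]
net [4.4078e+01 8.0000e-03] 1.16 mid [570.2 256.1 302.7]
net [44.709  1.807] 3.61 mid [515.8 259.6 259.6]
```

The cup stays level in the grip (pitch about 0, grip about 44 mm behind its middle), so gravity alone won't turn it. I'll turn it against the fixed post instead. The lower rim goes against the near face of the post just below the taper, and the grip then moves in an arc up and over, so the cup tips mouth-down over the post. First I approach behind the post.

>>> {"name": "move_arm", "arguments": {
  "rows": [
    [-1.4,4.0,0,0,0],
    [-1.4,4.1,0,0,0],
    [-1.3,4.1,0,0,0],
    [-1.3,4.1,0,0,0],
    [-1.3,4.0,0,0,0],
    [-1.3,4.0,0,0,0],
    [0,0,4,0,0],
    [0,0,4,0,0],
    [0,0,4,0,0],
    [0,0,2,0,0]
  ]
}}

```text
t: 8.75
ee_pos: [429.8, 21.5, 142.9]
orientation: [3.14, -0.101, -0.004]
ft_force: [-0.6, -0.0, -1.1]
width: 58.3
grasp_force: 30.0
```

>>> {"name": "move_arm", "arguments": {
  "rows": [
    [0,0,0,0,0],
    [0,0,0,0,0]
  ]
}}

```text
t: 9.0
ee_pos: [431.5, 21.7, 145.4]
orientation: [-3.14, 0.101, -0.002]
ft_force: [0.2, -0.4, -1.0]
width: 58.2
grasp_force: 30.0
```

```bash
cat > look.py <<'E'
import sys
from h import *
to([float(v) for v in sys.argv[2:5]])
if sys.argv[1]!="-":cv2.imwrite(sys.argv[1],np.hstack([cv2.resize(optics.get_image(n)[a:a+130,b:b+130],(400,400),interpolation=2) for n,a,b in(("scene",115,220),("top",150,205))]))
E
python3 look.py pics/p1.png 431.2 21.5 133; python3 pitch.py
```

```text
t 9.0 pos [431.5  21.7 145.4] yaw -0.0644 z [ 0.001  0.    -1.   ] w 58.2 grip 30.0 F [ 0.2 -0.4 -1. ]
shift cm [-0.03  0.02  1.24]
net 0.69 626 [292.1, 161.5] col 569
colour [57.189 -0.097] 6.69 mid [488.3  18.  170. ]
colour [57.189 -0.097] 6.69 mid [488.3  18.  170. ]
colour [53.363  1.75 ] 47.64 mid [422.1  22.3 111.8]
net [ 4.5854e+01 -4.5000e-02] 3.49 mid [477.2  18.7 166.5]
net [ 4.5854e+01 -4.5000e-02] 3.49 mid [477.2  18.7 166.5]
net [43.44   1.686] 46.37 mid [426.6  22.  121.2]
```

View pics/p1.png

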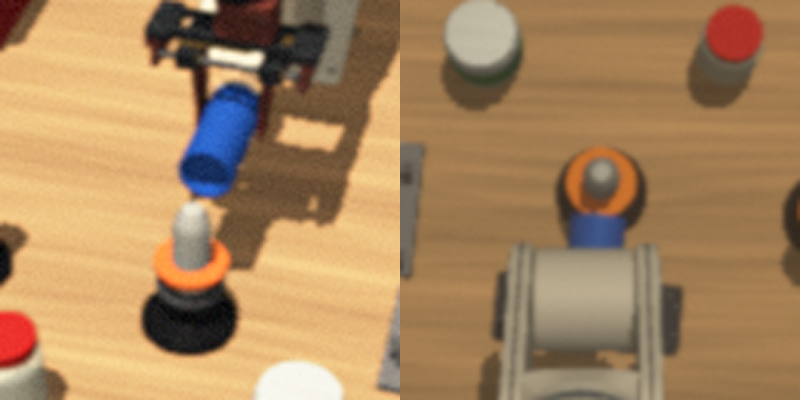

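The left panel shows the cup level and lined up with the post, its mouth at crop (205,172) and the post tip at crop (190,203). The top view shows the cup centred on the post in y. I'll check the tip height against the projection.

```bash
python3 - <<'E'
from h import *
for z in(140,150,160,165):print(z,proj("scene",[584.9-7,11.6,z]).round(1),proj("scene",[584.9,11.6,z]).round(1),proj("top",[584.9,11.6,z]).round(1))
im=optics.get_image("scene");print(im[174:190,281].astype(int).tolist())
E
```

```text
140 [[282.6 184.7]] [[282.1 186.2]] [[270.1 206.1]]
150 [[282.7 182.2]] [[282.2 183.6]] [[270.1 205.6]]
160 [[282.8 179.6]] [[282.3 181.1]] [[270.1 205.1]]
165 [[282.9 178.3]] [[282.3 179.8]] [[270.1 204.9]]
[[159, 79, 45], [163, 97, 83], [134, 114, 135], [114, 147, 191], [100, 154, 207], [109, 165, 213], [146, 184, 217], [190, 218, 229], [213, 233, 236], [212, 230, 234], [208, 229, 232], [191, 212, 219], [190, 208, 217], [187, 206, 214], [181, 202, 209], [171, 190, 197]]
```

>>> {"name": "move_arm", "arguments": {
  "rows": [
    [0,0,1.2,0,0],
    [1.0,0,0,0,0],
    [1.0,0,0,0,0],
    [0.5,0,0,0,0],
    [0.3,0,0,0,0],
    [0,0,0,0,0]
  ]
}}

```text
t: 10.0
ee_pos: [458.9, 19.8, 132.7]
orientation: [-3.14, 0.101, 0.0]
ft_force: [0.4, 0.3, -1.0]
width: 58.2
grasp_force: 30.0
```

>>> {"name": "move_arm", "arguments": {
  "rows": [
    [0.3,0,0,0,0],
    [0.3,0,0,0,0],
    [0,0,0,0,0]
  ]
}}

```text
t: 10.38
ee_pos: [459.9, 19.6, 131.5]
orientation: [3.14, -0.101, -0.016]
ft_force: [-12.5, 0.9, 3.1]
width: 58.1
grasp_force: 30.0
```

```bash
python3 look.py pics/p2.png 0 0 0; python3 pitch.py
```

```text
t 10.38 pos [459.9  19.6 131.5] yaw -0.0642 z [-0.01  0.   -1.  ] w 58.1 grip 30.0 F [-12.5   0.9   3.1]
shift cm [-45.63   4.9   13.61]
net 0.57 614 [288.6, 167.3] col 518
colour [55.567 -0.154] 11.64 mid [514.9  16.1 158.1]
colour [55.567 -0.154] 11.64 mid [514.9  16.1 158.1]
colour [53.065  1.813] 46.67 mid [446.8  20.4  98.8]
net [42.621 -0.057] 3.87 mid [502.5  16.9 152.2]
net [42.621 -0.057] 3.87 mid [502.5  16.9 152.2]
net [41.544  1.736] 43.93 mid [452.8  20.1 109.3]
```

View pics/p2.png

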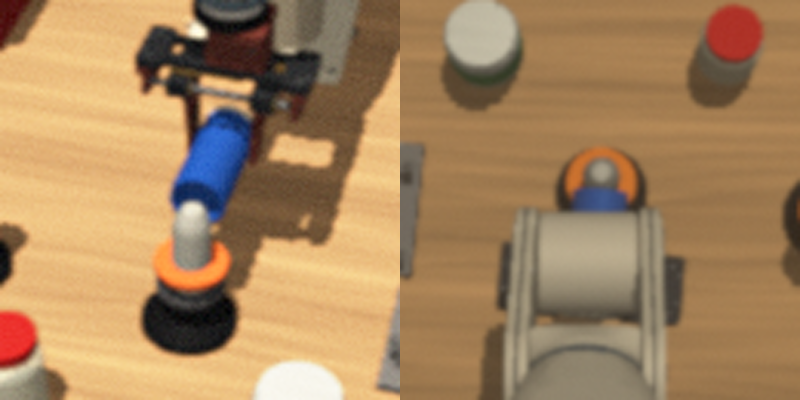

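Contact is made at 12.5 N, with the mouth resting against the post at crop (190,205). I'll start the arc up and forward, watching the force.

>>> {"name": "move_arm", "arguments": {
  "rows": [
    [0.3,0,-0.5,0,0],
    [0.3,0,-0.5,0,0]
  ]
}}

```text
t: 10.82
ee_pos: [463.2, 19.2, 140.7]
orientation: [3.14, -0.101, -0.025]
ft_force: [-16.6, 1.4, 3.3]
width: 58.6
grasp_force: 30.0
```

>>> {"name": "move_arm", "arguments": {
  "rows": [
    [0.3,0,-0.5,0,0],
    [0.2,0,-0.5,0,0]
  ]
}}

```text
t: 11.08
ee_pos: [469.1, 18.9, 151.0]
orientation: [3.14, -0.101, -0.022]
ft_force: [-13.0, 1.0, 3.3]
width: 58.2
grasp_force: 30.0
```

```bash
python3 look.py - 0 0 0; python3 pitch.py
```

```text
t 11.07 pos [469.1  18.9 151. ] yaw -0.0643 z [-0.014  0.    -1.   ] w 58.2 grip 30.0 F [-13.    1.    3.3]
shift cm [-46.48   4.89  15.75]
net 0.76 700 [288.2, 165.0] col 579
colour [ 5.3176e+01 -1.2000e-02] 11.02 mid [522.8  15.4 170. ]
colour [ 5.3176e+01 -1.2000e-02] 11.02 mid [522.8  15.4 170. ]
colour [51.62   1.684] 39.7 mid [463.3  19.2 118.9]
net [40.419  0.171] 3.03 mid [509.4  16.3 162.7]
net [40.419  0.171] 3.03 mid [509.4  16.3 162.7]
net [40.419  0.171] 3.03 mid [509.4  16.3 162.7]
```

It is rotating (about 10° so far). I'll continue along the arc.

>>> {"name": "move_arm", "arguments": {
  "rows": [
    [0.3,0,-0.6,0,0],
    [0.4,0,-0.6,0,0],
    [0.4,0,-0.6,0,0],
    [0.4,0,-0.6,0,0],
    [0.4,0,-0.5,0,0]
  ]
}}

```text
t: 11.8
ee_pos: [493.8, 17.6, 181.5]
orientation: [3.14, -0.101, -0.003]
ft_force: [-1.9, -0.0, -2.7]
width: 58.4
grasp_force: 30.0
```

```bash
python3 look.py pics/p3.png 0 0 0; python3 pitch.py
```

```text
t 11.8 pos [493.8  17.6 181.5] yaw -0.0642 z [-0.002  0.    -1.   ] w 58.4 grip 30.0 F [-1.9 -0.  -2.7]
shift cm [-49.12   4.92  18.26]
net 0.73 777 [287.4, 164.2] col 661
colour [52.384  0.13 ] 15.07 mid [546.2  14.2 193.5]
colour [40.165  0.789] 23.63 mid [522.6  15.7 171.8]
colour [40.166  0.789] 23.63 mid [522.6  15.7 171.8]
net [37.786  0.589] 4.29 mid [525.7  15.5 179.3]
net [37.786  0.589] 4.29 mid [525.7  15.5 179.3]
net [37.786  0.589] 4.29 mid [525.7  15.5 179.3]
```

View pics/p3.png

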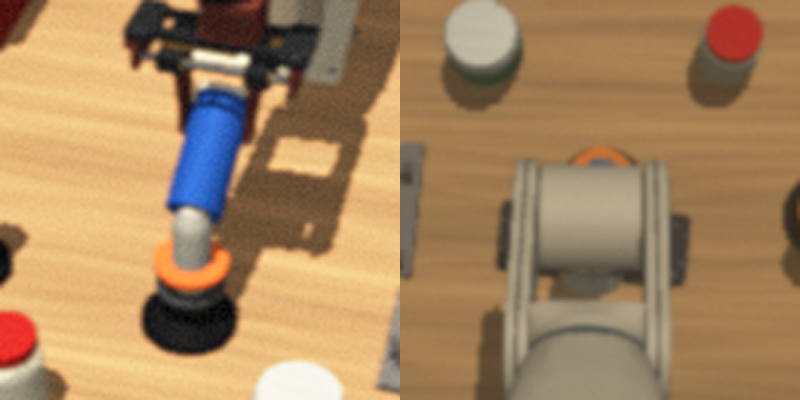

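The cup is now about 34° down, its lower rim against the near face of the post and its upper rim passing over the tip (crop (195,210)). Continuing the arc.

>>> {"name": "move_arm", "arguments": {
  "rows": [
    [0.8,0,-0.5,0,0],
    [0.8,0,-0.5,0,0],
    [0.8,0,-0.4,0,0],
    [0.9,0,-0.4,0,0],
    [0.9,0,-0.3,0,0],
    [0.6,0,-0.1,0,0]
  ]
}}

```text
t: 12.75
ee_pos: [543.0, 14.5, 203.8]
orientation: [-3.14, 0.101, 0.0]
ft_force: [-5.0, -0.1, 2.6]
width: 58.5
grasp_force: 30.0
```

```bash
python3 look.py pics/p4.png 0 0 0; python3 pitch.py
```

```text
t 12.75 pos [543.   14.5 203.8] yaw -0.0644 z [-0.  0. -1.] w 58.5 grip 30.0 F [-5.  -0.1  2.6]
shift cm [-54.1    4.94  20.38]
net 0.55 848 [282.8, 168.1] col 691
colour [55.947  0.107] 41.37 mid [598.4  10.8 216.3]
colour [52.342  1.529] 20.07 mid [545.1  14.3 170. ]
colour [52.342  1.529] 20.07 mid [545.1  14.3 170. ]
net [36.054  1.165] 3.32 mid [557.1  13.5 189.2]
net [36.054  1.165] 3.32 mid [557.1  13.5 189.2]
net [36.054  1.165] 3.32 mid [557.1  13.5 189.2]
```

View pics/p4.png

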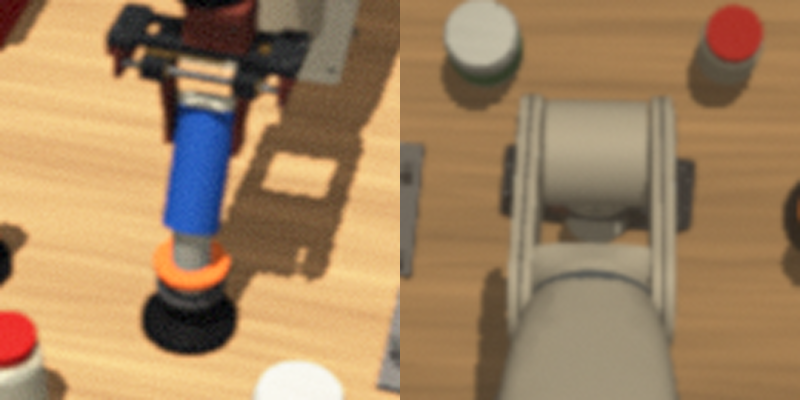

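The cup is over the post at about 67°, with the tip inside the mouth (crop (195,235)). I'll finish the arc.

>>> {"name": "move_arm", "arguments": {
  "rows": [
    [0.9,0,-0.1,0,0],
    [0.9,0,0,0,0],
    [0.9,0,0,0,0],
    [0.9,0,0.1,0,0],
    [0.7,0,0.1,0,0],
    [0.3,0,0,0,0],
    [0,0,0,0,0]
  ]
}}

```text
t: 13.82
ee_pos: [588.4, 11.5, 202.2]
orientation: [-3.14, 0.101, 0.001]
ft_force: [-3.6, 1.7, -1.7]
width: 58.6
grasp_force: 30.0
```

```bash
python3 look.py - 585 11.6 200; python3 pitch.py
```

```text
t 13.82 pos [588.4  11.5 202.2] yaw -0.0643 z [-0.001  0.    -1.   ] w 58.6 grip 30.0 F [-3.6  1.7 -1.7]
shift cm [-0.34  0.02  0.22]
net 0.71 800 [280.8, 176.6] col 548
colour [68.349 -0.124] 78.13 mid [656.    7.2 229.5]
colour [66.336  1.814] 27.05 mid [572.3  12.5 156.7]
colour [66.336  1.814] 27.05 mid [572.3  12.5 156.7]
net [32.266  0.184] 49.62 mid [619.9   9.5 215.1]
net [35.814  1.608] 4.21 mid [587.   11.6 185.2]
net [35.814  1.608] 4.21 mid [587.   11.6 185.2]
```

The pitch is now about 92° and the cup's middle is within a few mm of the post axis. I'll recentre and lower it to the collar.

>>> {"name": "move_arm", "arguments": {
  "rows": [
    [-0.3,0,0,0,0],
    [0,0,0.6,0,0],
    [0,0,0.7,0,0],
    [0,0,0.7,0,0],
    [0,0,0.6,0,0],
    [0,0,0,0,0]
  ]
}}

```text
t: 14.68
ee_pos: [585.2, 11.7, 175.9]
orientation: [3.14, -0.101, -0.002]
ft_force: [-0.0, 0.1, -1.3]
width: 58.2
grasp_force: 30.0
```

>>> {"name": "move_arm", "arguments": {
  "rows": [
    [0,0,0.3,0,0],
    [0,0,0.3,0,0],
    [0,0,0.3,0,0],
    [0,0,0,0,0]
  ]
}}

```text
t: 15.18
ee_pos: [586.1, 11.7, 168.5]
orientation: [-3.14, 0.101, -0.002]
ft_force: [-0.3, 0.2, 4.1]
width: 58.3
grasp_force: 30.0
```

Contact with the collar is at the expected height. Now I press slowly.

>>> {"name": "move_arm", "arguments": {
  "rows": [
    [0,0,0.3,0,0],
    [0,0,0.3,0,0],
    [0,0,0.3,0,0],
    [0,0,0.3,0,0],
    [0,0,0,0,0]
  ]
}}

```text
t: 15.8
ee_pos: [586.1, 11.7, 156.4]
orientation: [-3.14, 0.101, -0.002]
ft_force: [-0.1, -0.1, 4.7]
width: 58.1
grasp_force: 30.0
```

>>> {"name": "move_arm", "arguments": {
  "rows": [
    [0,0,0.3,0,0],
    [0,0,0.3,0,0],
    [0,0,0.2,0,0],
    [0,0,0,0,0]
  ]
}}

```text
t: 16.3
ee_pos: [588.4, 11.7, 150.8]
orientation: [-3.14, 0.101, -0.01]
ft_force: [1.1, -0.6, 17.7]
width: 58.6
grasp_force: 30.0
```

```bash
python3 look.py pics/p5.png 585 11.6 148; python3 pitch.py
```

```text
t 16.3 pos [588.4  11.7 150.8] yaw -0.0643 z [ 0.007 -0.    -1.   ] w 58.6 grip 30.0 F [ 1.1 -0.6 17.7]
shift cm [-0.34  0.03  0.28]
net 0.63 726 [283.2, 191.7] col 485
colour [65.539 -0.229] 74.44 mid [651.9   7.5 184.9]
colour [64.9    1.844] 27.52 mid [571.3  12.8 106.9]
colour [64.9    1.843] 27.52 mid [571.3  12.8 106.9]
net [34.772  0.072] 51.4 mid [622.9   9.4 167.2]
net [38.821  1.631] 3.17 mid [586.2  11.8 130.8]
net [38.821  1.631] 3.17 mid [586.2  11.8 130.8]
```

View pics/p5.png

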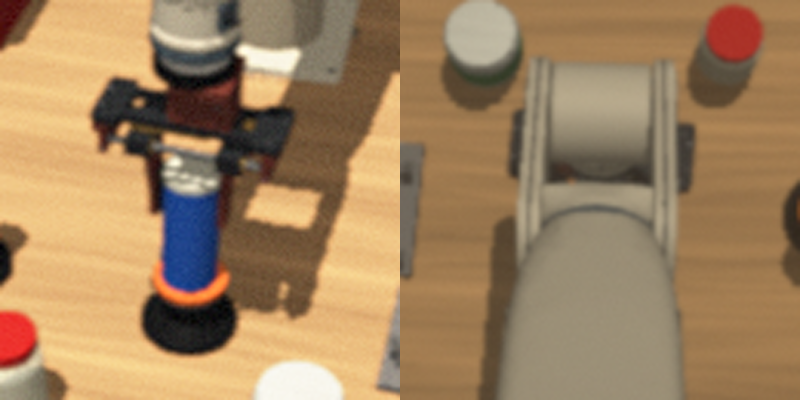

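The cup stands upright on the collar, which sits low near the flange (crop (190,285)), and the force has risen to 18 N. I'll press a little more to confirm the stop.

>>> {"name": "move_arm", "arguments": {
  "rows": [
    [0,0,0.2,0,0],
    [0,0,0.2,0,0],
    [0,0,0,0,0]
  ]
}}

```text
t: 16.88
ee_pos: [591.6, 11.5, 149.3]
orientation: [-3.14, 0.101, -0.021]
ft_force: [3.5, -1.3, 27.7]
width: 58.8
grasp_force: 30.0
```

Stiff stop: 28 N with almost no further travel. I'll unload, open and retreat straight up.

>>> {"name": "move_arm", "arguments": {
  "rows": [
    [0,0,-0.3,0,0],
    [0,0,-0.2,0,0],
    [0,0,0,0,0],
    [0,0,0,0,100],
    [0,0,0,0,100],
    [0,0,0,0,100],
    [0,0,0,0,100]
  ]
}}

```text
t: 17.75
ee_pos: [585.2, 11.7, 148.3]
orientation: [3.14, -0.101, -0.001]
ft_force: [0.8, 0.1, -0.1]
width: 87.4
grasp_force: 0.0
```

>>> {"name": "move_arm", "arguments": {
  "rows": [
    [0,0,-1,0,100],
    [0,0,-2,0,100],
    [0,0,-3,0,100],
    [0,0,-4,0,100],
    [0,0,-4,0,100],
    [-4,0,0,0,100],
    [-4,0,0,0,100],
    [-4,0,0,0,100],
    [-4,0,0,0,100],
    [0,0,0,0,100]
  ]
}}

```text
t: 19.0
ee_pos: [423.7, 22.1, 289.3]
orientation: [-3.14, 0.101, -0.0]
ft_force: [0.1, -0.0, -0.2]
width: 87.5
grasp_force: 0.0
```

```bash
cat > fin.py <<'E'
from m import *
to([585,11.6,250])
H=hull(hsv("scene",(5,150,90),(20,255,255),(281,208),26));print("orange",H.min(0),H.max(0))
def disc(z):return np.vstack([np.c_[np.array([584.9,11.6])+38*C,np.full(60,z-k)] for k in(0,10)])
s=least_squares(lambda p:ext(proj("scene",disc(p[0])))[:] -ext(H,.5),[70.],loss="soft_l1");print("collar z all",s.x)
k=D[:,1]>.3
s=least_squares(lambda p:(ext(proj("scene",disc(p[0]))) -ext(H,.5))[k],[70.]);print("collar z lower edge",s.x,s.fun.round(1))
# upright cup
G={}
for n in("scene","top"):
    r=spotter.regions_of(n,"cup")
    for d in r[:2]:print(n,np.round(d["point"],1),round(d["conf"],2),d["region"].sum())
    G[n]=hull(min(r[:2],key=lambda d:np.hypot(*(np.array(d["point"])-[275,195])))["region"])
def cy(p):
    u=np.array([p[3],p[4],1]);u/=np.linalg.norm(u);v=np.cross(u,[0,1,0]);v/=np.linalg.norm(v);w=np.cross(u,v)
    return np.vstack([p[:3]+q*u+29*(C[:,:1]*v+C[:,1:]*w) for q in(-65,65)])
s=least_squares(lambda p:np.r_[tuple(ext(proj(n,cy(p)))-ext(G[n],.5) for n in G)],[585,12,133,0,0.],loss="soft_l1",x_scale=[10,10,10,.1,.1]);print("cup",s.x.round(3),np.abs(s.fun).mean())
cv2.imwrite("pics/fin.png",np.hstack([cv2.resize(optics.get_image(n)[a:a+130,b:b+130],(400,400),interpolation=2) for n,a,b in(("scene",115,220),("top",150,205))]))
E
python3 fin.py
```

```text
t 19.0 pos [423.7  22.1 289.3] yaw -0.064 z [ 0.  0. -1.] w 87.5 grip 0.0 F [ 0.1 -0.  -0.2]
shift cm [16.16  0.02  3.94]
orange [270. 200.] [294. 214.]
collar z all [64.56414849]
collar z lower edge [65.68656308] [-0.8 -0.3  0.2  0.4  0.2 -0.1 -0.1 -0.3]
scene [283.1 187.5] 0.78 835Traceback (most recent call last):
  File "fin.py", line 13, in <module>
    G[n]=hull(min(r[:2],key=lambda d:np.hypot(*(np.array(d["point"])-[275,195])))["region"])
              ~~~^^^^^^^^^^^^^^^^^^^^^^^^^^^^^^^^^^^^^^^^^^^^^^^^^^^^^^^^^^^^^^^^
ValueError: min() iterable argument is empty
```

```bash
sed -i 's/for n in("scene","top"):/for n in("scene",):/; /fin.png/d' fin.py; python3 fin.py
python3 - <<'E'
from m import *
# same measure with a vertical cup, top and scene blue colour
m=hsv("top",(100,120,25),(130,255,255),(270,206),25);print("top blue px",m.sum())
for l in("white_cup","jar","paint_can"):print(l,[np.round(d["point"],1) for d in spotter.find_in("scene",l)[:1]])
E
```

```text
t 19.15 pos [427.   22.  289.5] yaw -0.0643 z [ 0.002  0.    -1.   ] w 87.7 grip 0.0 F [0.5 0.2 0.1]
shift cm [15.82  0.02  3.98]
orange [270. 200.] [294. 214.]
collar z all [64.6981849]
collar z lower edge [65.75420533] [-0.8 -0.3  0.2  0.4  0.2 -0.  -0.2 -0.3]
scene [279.9 186.2] 0.7 775
cup [5.97941e+02 1.43990e+01 1.46612e+02 1.02000e-01 2.20000e-02] 0.20401438327769145
top blue px 0
white_cup [array([199.7, 174.6])]
jar [array([222., 237.])]
paint_can [array([314.3, 254.1])]
```

```bash
cat >> fin.py <<'E'
for z in(128,130.5,133):
    s=least_squares(lambda p:ext(proj("scene",cy([p[0],p[1],z,0,0])))-ext(G["scene"],.5),[585,12],loss="soft_l1",x_scale=10);print(z,s.x.round(1),np.abs(s.fun).mean())
s=least_squares(lambda p:ext(proj("scene",cy([584.9,11.6,131,*p])))-ext(G["scene"],.5),[0,0.],loss="soft_l1",x_scale=.1);print("tilt",s.x,np.abs(s.fun).mean())
E
python3 fin.py|tail -4
```

```text
collar z all [64.55522334]
collar z lower edge [65.56245074] [-0.8 -0.3  0.2  0.4  0.3 -0.1 -0.3 -0.3]
scene [283.  187.9] 0.68 796
cup [6.03769e+02 1.55480e+01 1.53096e+02 7.90000e-02 1.00000e-02] 0.14538176105646664Traceback (most recent call last):
  File "fin.py", line 19, in <module>
    s=least_squares(lambda p:ext(proj("scene",cy([p[0],p[1],z,0,0])))-ext(G["scene"],.5),[585,12],loss="soft_l1",x_scale=10);print(z,s.x.round(1),np.abs(s.fun).mean())
    return func(*args, **kwargs)
    vector_fun = VectorFunction(
        fun_wrapped,
    ...<6 lines>...
        workers=workers
    )
    self._update_fun()
    ~~~~~~~~~~~~~~~~^^
    self.f = self.fun_wrapped(xp_copy(self.x))
             ~~~~~~~~~~~~~~~~^^^^^^^^^^^^^^^^^
    return np.atleast_1d(self.fun(x))
                         ~~~~~~~~^^^
    return self.f(x, *self.args, **self.kwargs)
           ~~~~~~^^^^^^^^^^^^^^^^^^^^^^^^^^^^^^
  File "fin.py", line 19, in <lambda>
    s=least_squares(lambda p:ext(proj("scene",cy([p[0],p[1],z,0,0])))-ext(G["scene"],.5),[585,12],loss="soft_l1",x_scale=10);print(z,s.x.round(1),np.abs(s.fun).mean())
                                              ~~^^^^^^^^^^^^^^^^^^^
  File "fin.py", line 15, in cy
    u=np.array([p[3],p[4],1]);u/=np.linalg.norm(u);v=np.cross(u,[0,1,0]);v/=np.linalg.norm(v);w=np.cross(u,v)
                              ^^^^^^^^^^^^^^^^^^^^
numpy._core._exceptions._UFuncOutputCastingError: Cannot cast ufunc 'divide' output from dtype('float64') to dtype('int64') with casting rule 'same_kind'
```

Tilt needs a better check, so I'll move the arm out of the top view and use both cameras.

>>> {"name": "move_arm", "arguments": {
  "rows": [
    [0,-4,0,0,100],
    [0,-5,0,0,100],
    [0,-5,0,0,100],
    [0,-5,0,0,100],
    [0,-5,0,0,100],
    [0,-4,0,0,100],
    [0,0,0,0,100]
  ]
}}

```text
t: 20.42
ee_pos: [443.8, 303.6, 288.3]
orientation: [-3.14, 0.096, 0.0]
ft_force: [0.1, 0.5, -0.7]
width: 87.7
grasp_force: 0.0
```

```bash
cat > fin2.py <<'E'
from m import *
def cy(p):
    u=np.array([p[3],p[4],1.]);u/=np.linalg.norm(u);v=np.cross(u,[0,1,0]);v/=np.linalg.norm(v);w=np.cross(u,v)
    return np.vstack([p[:3]+q*u+29*(C[:,:1]*v+C[:,1:]*w) for q in(-65,65)])
for l,z in(("cup",130.5),("white_cup",115)):
    G={}
    for n in("scene","top"):
        r=spotter.regions_of(n,l)
        if r:print(l,n,np.round(r[0]["point"],1),round(r[0]["conf"],2),r[0]["region"].sum());G[n]=hull(r[0]["region"])
    x0=[585,12] if l=="cup" else [585,-200]
    s=least_squares(lambda p:np.r_[tuple(ext(proj(n,cy(p)))-ext(G[n],.5) for n in G)],[*x0,z,0,0],loss="soft_l1",x_scale=[10,10,10,.1,.1]);print("free",s.x.round(3),np.abs(s.fun).mean())
    s=least_squares(lambda p:np.r_[tuple(ext(proj(n,cy([p[0],p[1],z,0,0])))-ext(G[n],.5) for n in G)],x0,loss="soft_l1",x_scale=10);print("upright",s.x.round(3),np.abs(s.fun).mean())
H=hull(hsv("top",(5,150,90),(20,255,255),(269,211),25));print("orange top",H.min(0),H.max(0))
E
python3 fin2.py
```

```text
cup scene [283.  187.9] 0.68 796
cup top [266.5 205.2] 0.75 352
free [ 5.82842e+02  1.17030e+01  1.35047e+02  9.00000e-03 -1.00000e-03] 0.1736978657569785
upright [581.71   11.374] 0.5098747136594953
white_cup scene [200.3 174.1] 0.56 723
white_cup top [347.8 215.9] 0.71 349
free [ 5.62275e+02 -2.44722e+02  1.13187e+02 -1.60000e-02  2.20000e-02] 0.3166910832505496
upright [ 562.957 -244.361] 0.45216448684429256
orange top [258. 205.] [282. 220.]
```

Both cameras agree: the cup is upright (about 0.5°) and about 2 mm from the post axis, with its middle about 131–135 mm above the table. The collar is down about 22 mm and held 28 N without moving, which is well above the 8 N that moves it. Handing in.

```bash
python3 -c "
from workcell import close_job
print(close_job())"
```

```text
the job is handed in; nothing more can be done
None
```

The job is handed in (no verdict was returned): the blue cup stands mouth down and upright over the empty stand's post, with the orange collar pressed to its stop, the arm clear, and nothing else touched.

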